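# Close the blue vacuum valve spoke by spoke

## Robot

A 6-joint arm with a two-finger parallel gripper is mounted at the origin on the work surface. World frame = base frame: x ahead of the robot, y to its left, z up, the work surface at z = 0. Lengths are in mm, angles in degrees, forces in N, time in s.
With the tool pointing down it reaches from about 200 to 875 mm from the base axis. Payload 3.4 kg.
Tool frame: the origin (TCP) lies midway between the tips of the shut fingers; the grasp point (between the pads) lies 19 mm behind it; z points along the fingers, y is the line along which they close (so a half turn about z gives the same grasp; the last joint's range is limited). The gripper opens to 94 mm and grips with 3 to 60 N. Pads are 16 mm wide; open, the fingers measure 119 mm over their backs; the gripper's body (75 mm by 177 mm) begins 78 mm behind the grasp point.
Start: joints at [-76.318, 15.808, 86.224, -0, 77.962, -6.933], TCP at [202.451, -538.218, 205.493] pointing down, gripper open.
Joint ranges: [-165.64, 165.64], [-43.16, 119.46], [12.63, 154.43], [-67.54, 247.53], [6.08, 155.33], [-154.97, 154.97]. Speed limits (degrees/s): [147.25, 147.25, 180, 180, 180, 180].

## Interface

Orientations are given as [roll, pitch, yaw] about the fixed x, y, z axes, in that order (R = Rz(yaw) Ry(pitch) Rx(roll)).
In Python, from station import env gives the robot as it stands. The module is installed in compiled form; this text tells all that it offers.
- The arm moves only by the shell command python3 -m creep 'ROWS' [OPENING] [FORCE]. ROWS is text: rows parted by semicolons, each of 6 numbers parted by spaces: the shift along the world's x, y, z in cm, then the turn, a rotation vector about the world's x, y, z in rad. A call has 1 to 20 rows; each row shifts and turns the commanded pose from where the row before left it; what a row does not reach is not made up. A row lasts 1/8 s, in which the tool goes at most 62.5 mm and 10.7 degrees, less where a joint would pass 70% of its speed; a pose out of reach is approached as far as the arm can. A call is refused whole if a number of a shift passes 6.25 or a number of a turn 0.188, either way. A call with a gripper value outside its range is refused whole. OPENING is the finger opening in cm, from 0 to 9.4, set as the call begins (- or left out, the last holds). The fingers move at their own pace and stop on an object; FORCE is the grip in N (left out, the last holds). Time passes only in rows, so rows that do not move let the fingers close. It gives the time, the measured TCP pose, the force, the opening and the grip force at its end, in the units of the state.
- env.observe(): the state, without advancing time (a new reading comes with each control period).
- env.get_image(name): name is "side" or "top" or "wrist"; returns a dict with "pixels" (480x640x3 uint8, red, green, blue), "mtx" (3x3 intrinsics, pixels), "R" (3x3) and "t" (3): a world point X has camera coordinates R X + t. Camera axes: x right, y down, z forward; pixel columns grow to the right and rows downward; lengths in mm; the calibration is good to about 2 mm. A picture is of the moment at which its call begins. There is no depth.
- env.job_done(): hands the job in; it is judged then, once.
The state is a dict: "clock": time; "joints": joint angles; "qvel": joint speeds; "effort": joint torques, N m; "tool_pos": TCP position; "tool_rot": TCP orientation; "ft_force": force on the tool from outside, world axes, zero at the start; "ft_torque": the same for the moment, N m; "finger_gap": opening from 0.0 (shut) to 1.0 (fully open); "grip_force": force on a finger pad.
Only numpy, scipy, OpenCV 4.12 (cv2) and the standard library are available. Lean on these libraries where they do the work, as an engineer would, in place of code of your own. Each camera call takes 0.05 s, during which the arm holds its last target. There are 200 camera calls.

## Task

Close the vacuum valve on the blue base plate (blue hub cap): push its spokes round clockwise, seen from above, until the wheel comes up against its stop, where its yellow ball points at the red index block on the valve's own base. The guard bar across the wheel bars the way of a full sweep, so push one spoke as far as you can, lift clear, and push the next one. Leave the wheel of the green valve as you find it, and take your hand away at the end.

Things in the scene. Friction and masses are not known exactly. Their poses are not given: they have to be found in the camera images.
- blue_valve: fixed valve, blue base plate 150x280x12 mm, blue 54 mm hub cap. Origin: plate's underside centre, on the wheel's vertical axis; -x side towards the robot. Wheel: 4 level spokes 12 mm thick, 90 deg apart, centre line 100 mm up; 24 mm balls 96 mm from axis, 1 yellow, 3 black. Guard bar over the axis along y, 12 mm wide, 130-140 mm up, posts at y=+-128 mm. Red index block, top 42 mm up, at x=-64 mm
- blue_wheel (a joint): turn of the blue wheel, rad, growing clockwise from above: 0 open (starts 0 to 1.2), 4.0 closed at a hard stop. Yellow spoke's angle, counterclockwise from above from the valve's +x axis: 7.142 - value; so at 4.0 it lies along -x, over the red block. Stiff: 0.22 N m (3.5 N at 65 mm from the axis); stays where left
- green_valve: fixed valve like the blue one in all but its green plate and cap; leave its wheel alone. On both: spokes are bare from 40 to 80 mm from the axis; beneath them are only the brass body (within 40 mm of the axis, 88 mm high at most), the red block (22x16 mm) and a pipe along +x (up to 64 mm high, reaching 107 mm from the axis)
- green_mark (a point): centre of the yellow ball on the green valve's wheel, 96 mm from that wheel's axis and 100 mm above the table

How it is judged:
By the outcome, as a careful person would: the job done as asked, in the order asked, and still so for the second after the job is handed in, with the robot touching nothing.
It also fails if it takes over 72 s, if anything falls off the work surface, if the arm or the gripper's body presses on something with over 40 N, if the wrist force passes 120 N, or if a joint passes its speed limit or range.

## Working session

There is one attempt and no reset: what is moved stays moved. The work goes in short steps, Python scripts to look and compute and a shell command to move; the robot and the scene stay as the last step left them, time stands still between calls to the robot, and variables do not carry over. Pictures are saved under pics/ and viewed, at most 10 in all, crops included, and the job is handed in when it is done.

```bash
mkdir -p pics; cat > h.py <<'E'
import numpy as np,cv2
from station import env
def ray(im,u,v,z):
    K,R,t=[np.array(im[k],float) for k in("mtx","R","t")]
    d=R.T@np.linalg.inv(K)@[u,v,1]; c=-R.T@t.ravel()
    return c+d*(z-c[2])/d[2]
def proj(im,X):
    K,R,t=[np.array(im[k],float) for k in("mtx","R","t")]
    p=K@(R@np.array(X,float)+t.ravel()); return p[:2]/p[2]
def blobs(im,lo,hi,amin=20):
    h=cv2.cvtColor(im["pixels"],cv2.COLOR_RGB2HSV)
    n,l,s,c=cv2.connectedComponentsWithStats(cv2.inRange(h,lo,hi))
    return [(c[i].round(1),s[i].tolist()) for i in range(1,n) if s[i,4]>=amin]
C=dict(blue=((100,120,40),(130,255,255)),green=((45,90,40),(90,255,255)),yellow=((20,130,100),(35,255,255)),red=((0,150,80),(6,255,255)))
E
python3 - <<'E'
from h import *
for n in("top","side"):
    im=env.get_image(n); cv2.imwrite(f"pics/{n}1.png",im["pixels"][:,:,::-1])
    for k in C: print(n,k,[(b[0].tolist(),b[1],ray(im,*b[0],100).round().tolist()) for b in blobs(im,*C[k])])
E
```

```text
top blue [([27.6, 202.0], [0, 158, 62, 84, 4466], [617.0, 473.0, 100.0]), ([147.6, 251.0], [111, 232, 83, 37, 2003], [547.0, 283.0, 100.0]), ([205.7, 241.7], [199, 236, 19, 16, 152], [564.0, 196.0, 100.0]), ([245.9, 256.3], [207, 238, 70, 49, 1993], [544.0, 134.0, 100.0]), ([137.1, 291.2], [105, 276, 88, 44, 1743], [486.0, 294.0, 100.0]), ([233.4, 285.7], [214, 281, 48, 13, 377], [499.0, 151.0, 100.0]), ([244.4, 312.3], [205, 295, 68, 32, 1373], [460.0, 132.0, 100.0]), ([170.4, 312.1], [134, 296, 77, 28, 1062], [457.0, 242.0, 100.0])]
top green [([503.4, 306.8], [474, 295, 51, 22, 566], [480.0, -257.0, 100.0]), ([445.9, 302.7], [437, 296, 26, 16, 167], [483.0, -170.0, 100.0]), ([380.4, 319.7], [348, 302, 68, 49, 1583], [455.0, -72.0, 100.0]), ([464.7, 321.8], [444, 310, 46, 24, 404], [456.0, -198.0, 100.0]), ([413.5, 338.8], [394, 331, 35, 17, 227], [428.0, -121.0, 100.0])]
top yellow [([459.7, 121.2], [444, 106, 32, 31, 354], [771.0, -195.0, 100.0]), ([138.7, 226.1], [132, 220, 14, 14, 148], [585.0, 300.0, 100.0]), ([418.7, 316.2], [416, 312, 7, 9, 41], [462.0, -129.0, 100.0]), ([51
[... 919 characters left out ...]
252, 171, 9, 12, 29], [759.0, -108.0, 100.0]), ([392.2, 225.4], [386, 223, 14, 7, 57], [442.0, -63.0, 100.0]), ([313.5, 356.7], [307, 341, 12, 35, 175], [472.0, 258.0, 100.0]), ([230.6, 353.3], [224, 346, 14, 16, 181], [585.0, 297.0, 100.0]), ([290.2, 361.4], [285, 357, 12, 9, 62], [500.0, 277.0, 100.0]), ([303.5, 380.7], [300, 377, 7, 9, 34], [471.0, 298.0, 100.0]), ([287.7, 381.6], [280, 378, 16, 9, 77], [490.0, 307.0, 100.0]), ([93.1, 456.3], [82, 445, 24, 24, 385], [666.0, 485.0, 100.0])]
side red [([295.7, 105.1], [291, 103, 10, 5, 39], [812.0, -448.0, 100.0]), ([332.7, 375.8], [326, 367, 14, 19, 179], [436.0, 276.0, 100.0]), ([57.0, 477.9], [48, 476, 18, 4, 51], [688.0, 520.0, 100.0])]
```

View pics/top1.png

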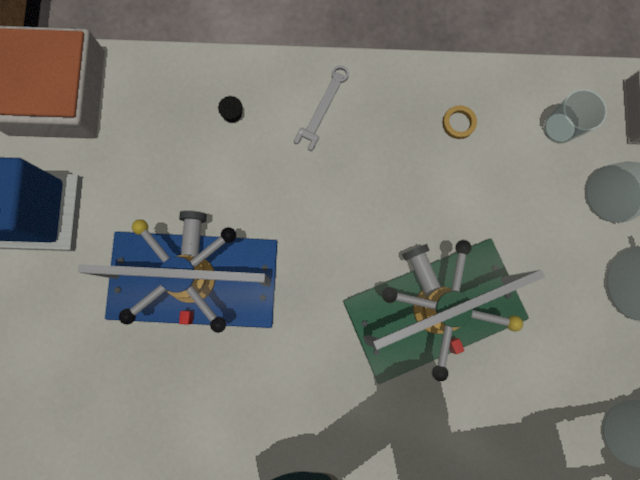

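View pics/side1.png

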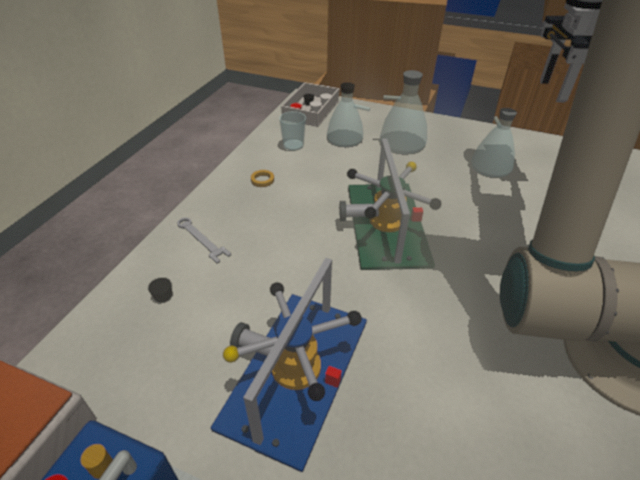

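The top view shows the blue valve: yellow ball at (139,226), black balls at about (228,235), (218,324) and (127,316), and the red block at (184,317). The guard bar runs nearly horizontally in the image. The side view agrees with this.

```bash
python3 - <<'E'
from h import *
im=env.get_image("top")
g=cv2.cvtColor(im["pixels"],cv2.COLOR_RGB2GRAY)
B=[]
for u,v in[(138.7,226.1),(228,235),(218,324),(127,316)]:
    if u!=138.7:
        p=g[int(v)-11:int(v)+12,int(u)-11:int(u)+12]; y,x=np.where(p<45); u,v=u-11+x.mean(),v-11+y.mean()
    B.append(ray(im,u,v,100)[:2]); print(u,v,B[-1])
c=(B[0]+B[2]+B[1]+B[3])/4; print("c",c,[(np.hypot(*(b-c)).round(1),np.degrees(np.arctan2(*(b-c)[::-1])).round(1)) for b in B])
r=ray(im,184.5,317.2,36)[:2]; print("red",r,np.hypot(*(r-c)),np.degrees(np.arctan2(*(c-r)[::-1])))
# plate direction from blue mask min area rect
h=cv2.cvtColor(im["pixels"],cv2.COLOR_RGB2HSV); m=cv2.inRange(h,*C["blue"]); m[:, :100]=0
q=cv2.boxPoints(cv2.minAreaRect(cv2.findNonZero(m)))
P=np.array([ray(im,*p,12)[:2] for p in q]); print(P, P.mean(0))
for i in range(4): d=P[(i+1)%4]-P[i]; print(np.hypot(*d),np.degrees(np.arctan2(d[1],d[0])))
print(env.observe()["tool_rot"])
# green reference
y=[b[0] for b in blobs(im,*C["yellow"]) if b[0][0]>500]; print("green mark",ray(im,*y[0],100))
E
```

```text
138.7 226.1 [584.99320806 299.96882495]
229.00440528634363 236.7092511013216 [573.14253462 161.43760823]
220.02575107296138 322.3605150214592 [443.83508678 167.65156281]
126.25966850828729 316.3259668508287 [448.46363341 307.23755806]
c [512.60861572 234.07388851] [(np.float64(97.9), np.float64(42.3)), (np.float64(94.6), np.float64(-50.2)), (np.float64(95.6), np.float64(-136.0)), (np.float64(97.3), np.float64(131.2))]
red [448.57901018 236.22058699] 64.06558124527928 -1.9202165728820462
[[441.54551535 373.58493865]
 [588.92895595 379.49316948]
 [583.51073413  94.13963093]
 [435.89058463  95.54818522]] [512.46894752 235.69148107]
147.50181611301437 2.2956142896021814
285.4049738322909 -91.08778725586797
147.62686938502245 179.4533146920498
278.0942547086279 88.83483390534599
[-1.79922145e+02 -1.02705977e-02  2.06155330e+01]
green mark [ 455.53414359 -274.21120242  100.        ]
```

```bash
python3 -m creep '0 0 5 0 0 -0.12; 0 0 5 0 0 -0.12; 0 0 2.5 0 0 -0.12; 2.0 5.1 0 0 0 0; 2.0 5.1 0 0 0 0; 2.0 5.1 0 0 0 0; 2.0 5.1 0 0 0 0; 2.0 5.1 0 0 0 0; 2.0 5.1 0 0 0 0; 2.0 5.1 0 0 0 0; 2.0 5.1 0 0 0 0; 2.0 5.1 0 0 0 0; 2.0 5.1 0 0 0 0; 2.0 5.1 0 0 0 0; 2.0 5.1 0 0 0 0; 2.0 5.1 0 0 0 0; 0 0 0 0 0 0; 0 0 0 0 0 0' 0 20
```

```text
clock: 2.4
tool_pos: [462.0, 124.4, 330.1]
tool_rot: [179.9, 0.1, 0.0]
ft_force: [0.1, -0.0, 0.6]
finger_gap: 0.003
grip_force: 0.0
```

```bash
python3 -m creep '1.2 2.3 -3 0 0 0; 1.2 2.3 -3 0 0 0; 0 0 -5 0 0 0; 0 0 -4 0 0 0; 0 0 0 0 0 0; 0 0 0 0 0 0'; python3 - <<'E'
from h import *
a=env.get_image("top")["pixels"][180:380,60:320]; a=cv2.resize(a,(520,400))
b=env.get_image("side")["pixels"][220:460,180:440]; b=cv2.resize(b,(433,400))
w=cv2.resize(env.get_image("wrist")["pixels"],(533,400))
c=np.hstack([a,w]); cv2.imwrite("pics/n1.png",cv2.resize(c,(800,304))[:,:,::-1])
E
```

```text
clock: 3.15
tool_pos: [487.6, 169.9, 182.3]
tool_rot: [-180.0, -0.2, -0.1]
ft_force: [-0.4, 0.4, 1.0]
finger_gap: 0.003
grip_force: 0.0
```

View pics/n1.png

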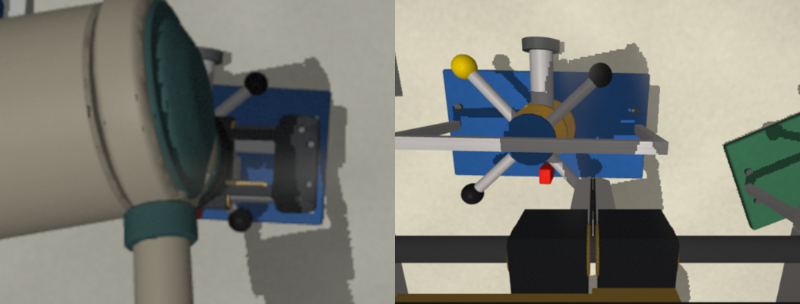

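The wrist view shows the yellow ball upper left, black balls at (600,75) and (472,193), and the fingertip just on the near side of the bar. I'll refine the axis from that opposite pair.

```bash
python3 - <<'E'
from h import *
im=env.get_image("wrist"); g=cv2.cvtColor(im["pixels"],cv2.COLOR_RGB2GRAY)
s=640/533*533*520/520
def full(x,y): return ((x/800*1053)-520)*640/533, y/304*400*480/400
P=[]
for x,y in[(600,75),(472,193)]:
    u,v=map(int,full(x,y)); p=g[v-28:v+29,u-28:u+29]; n,l,st,cc=cv2.connectedComponentsWithStats((p<50).astype(np.uint8))
    i=1+st[1:,4].argmax(); print(u,v,st[i]); P.append(ray(im,u-28+cc[i][0],v-28+cc[i][1],100))
yb=max(blobs(im,*C["yellow"]),key=lambda b:b[1][4]); Y=ray(im,*yb[0],100)
c=(P[0]+P[1])/2; print(P,c,Y,[(np.hypot(*(q-c)[:2]),np.degrees(np.arctan2(*(q-c)[1::-1]))) for q in P+[Y]])
r=max(blobs(im,*C["red"]),key=lambda b:b[1][4]); print("red",r[0],ray(im,*r[0],36))
E
```

```text
323 118 [  14    9   43   48 1408]
121 304 [ 12  14  35  32 746]
[array([573.75199657, 158.15072055, 100.        ]), array([448.49873335, 307.59966644, 100.        ])] [511.12536496 232.8751935  100.        ] [585.65863865 299.27526341 100.        ] [(np.float64(97.49790686507055), np.float64(-50.033603794500294)), (np.float64(97.49790686507052), np.float64(129.9663962054997)), (np.float64(99.82073016821035), np.float64(41.69714809719475))]
red [238.5 274.6] [451.35628384 234.79784059  36.        ]
```

```bash
python3 -m creep '0 -0.1 -3 0 0 0; 0 0 -3 0 0 0; 0 0 -2 0 0 0; 0 0 -1.5 0 0 0; 0 0 0 0 0 0; 0 0 0 0 0 0'
```

```text
clock: 4.1
tool_pos: [487.3, 170.0, 86.4]
tool_rot: [-180.0, -0.1, -0.0]
ft_force: [-0.5, 0.8, -0.5]
finger_gap: 0.008
grip_force: 0.0
```

```bash
python3 -m creep '-0.9 0.65 0 0 0 0; -0.9 0.65 0 0 0 0; -0.6 0.65 0 0 0 0; -0.6 0.65 0 0 0 0; -0.4 0.75 0 0 0 0; -0.4 0.75 0 0 0 0; -0.2 0.85 0 0 0 0; -0.2 0.85 0 0 0 0; 0 0 0 0 0 0'; python3 -m creep '0 0.85 0 0 0 0; 0 0.9 0 0 0 0; 0.25 0.8 0 0 0 0; 0.3 0.8 0 0 0 0; 0.4 0.7 0 0 0 0; 0.45 0.65 0 0 0 0; 0 0 0 0 0 0'; python3 - <<'E'
from h import *
im=env.get_image("wrist"); cv2.imwrite("pics/n2.png",im["pixels"][:,:,::-1])
yb=max(blobs(im,*C["yellow"]),key=lambda b:b[1][4]); Y=ray(im,*yb[0],100);print(yb,Y,np.degrees(np.arctan2(Y[1]-234,Y[0]-512)))
E
```

```text
clock: 5.22
tool_pos: [442.8, 228.6, 85.0]
tool_rot: [-180.0, 0.2, 0.0]
ft_force: [0.0, -1.8, 0.8]
finger_gap: 0.005
grip_force: 0.4
clock: 6.1
tool_pos: [458.2, 275.8, 85.1]
tool_rot: [-179.9, 0.1, -0.0]
ft_force: [-0.9, -1.6, -0.6]
finger_gap: 0.005
grip_force: 0.8
(array([330.4, 466.8]), [165, 456, 286, 20, 3269]) [373.91415739 266.56818491 100.        ] 166.7290537795786
```

View pics/n2.png

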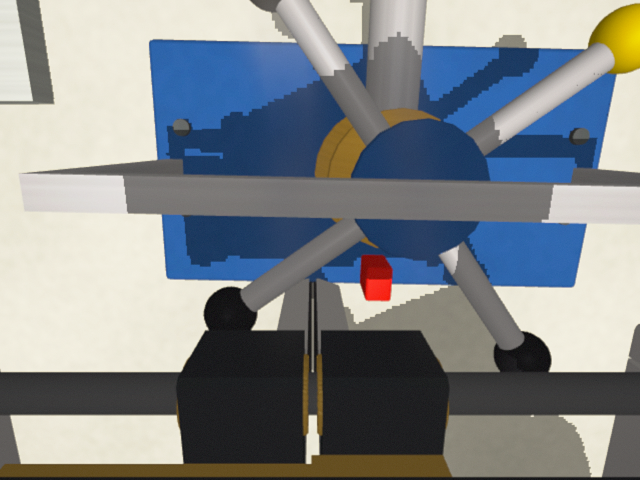

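The first push worked: the yellow ball is now upper right at about (620,38), roughly -55°. The next spoke points lower right, with its ball at (522,353). Next I lift, move over and push that one.

```bash
python3 -m creep '-0.3 -0.5 0 0 0 0; 0 0 3 0 0 0; 0 0 3 0 0 0; 0.5 -3.3 0 0 0 0; 0.7 -3.3 0 0 0 0; 1 -3.2 0 0 0 0; 0 0 0 0 0 0; 0 0 0 0 0 0'; python3 - <<'E'
from h import *
im=env.get_image("wrist"); g=cv2.cvtColor(im["pixels"],cv2.COLOR_RGB2GRAY); cv2.imwrite("pics/n3.png",im["pixels"][:,:,::-1])
yb=max([b for b in blobs(im,*C["yellow"]) if b[0][1]<300],key=lambda b:b[1][4]); Y=ray(im,*yb[0],100);print(yb,Y,np.degrees(np.arctan2(Y[1]-234,Y[0]-512)))
E
```

```text
clock: 7.15
tool_pos: [477.6, 172.4, 145.8]
tool_rot: [-179.9, -0.1, -0.1]
ft_force: [-0.7, -0.3, -0.4]
finger_gap: 0.007
grip_force: 0.0
(array([341.8, 106.7]), [320, 85, 43, 45, 1475]) [569.84346646 156.40764218 100.        ] -53.296247582137255
```

View pics/n3.png

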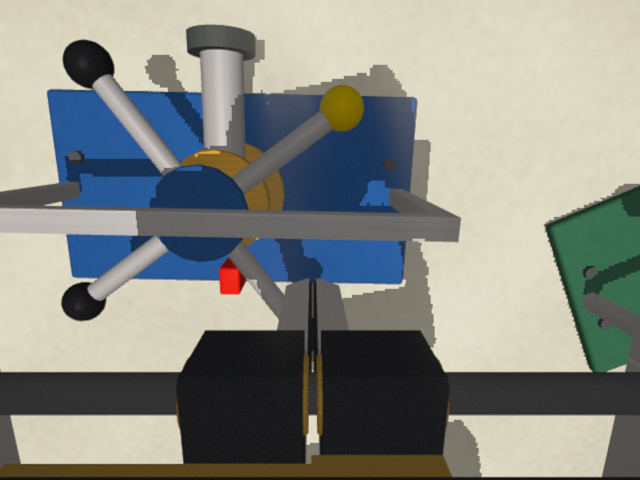

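Yellow ball at (342,107), i.e. -53°, so the wheel has turned 95°. The next spoke lies at 217°, just ahead of the finger. Descend and push.

```bash
python3 -m creep '0.4 -0.3 -2 0 0 0; 0 0 -2 0 0 0; 0 0 -2 0 0 0; 0 0 0 0 0 0'; python3 -m creep '-0.6 0.7 0 0 0 0; -0.6 0.7 0 0 0 0; -0.6 0.65 0 0 0 0; -0.6 0.65 0 0 0 0; -0.4 0.75 0 0 0 0; -0.4 0.75 0 0 0 0; -0.2 0.85 0 0 0 0; -0.1 0.85 0 0 0 0; 0 0.85 0 0 0 0; 0 0.9 0 0 0 0; 0.25 0.8 0 0 0 0; 0.3 0.8 0 0 0 0; 0.4 0.7 0 0 0 0; 0.4 0.65 0 0 0 0; 0 0 0 0 0 0'; python3 -m creep '-0.3 -0.5 0 0 0 0; 0 0 3 0 0 0; 0 0 3 0 0 0; 0.5 -3.3 0 0 0 0; 0.7 -3.3 0 0 0 0; 1.2 -3.5 0 0 0 0; 0 0 0 0 0 0; 0 0 0 0 0 0'; python3 - <<'E'
from h import *
im=env.get_image("wrist"); cv2.imwrite("pics/n4.png",im["pixels"][:,:,::-1])
g=cv2.cvtColor(im["pixels"],cv2.COLOR_RGB2GRAY)[:130]
n,l,s,c=cv2.connectedComponentsWithStats((g<45).astype(np.uint8))
for i in range(1,n):
    if s[i,4]>300: Y=ray(im,*c[i],100); print(s[i],Y,np.degrees(np.arctan2(Y[1]-234,Y[0]-512)))
E
```

```text
clock: 7.7
tool_pos: [479.9, 169.6, 84.3]
tool_rot: [180.0, 0.2, 0.1]
ft_force: [0.0, 0.9, -0.5]
finger_gap: 0.006
grip_force: 0.0
clock: 9.57
tool_pos: [459.0, 275.7, 84.9]
tool_rot: [-180.0, 0.1, -0.0]
ft_force: [-1.9, -1.0, -1.6]
finger_gap: 0.004
grip_force: 0.9
clock: 10.58
tool_pos: [481.1, 169.4, 145.8]
tool_rot: [-179.9, -0.1, -0.1]
ft_force: [0.2, 0.2, 0.5]
finger_gap: 0.007
grip_force: 0.0
[  60   47   50   49 1615] [592.59983402 290.47710306 100.        ] 35.01930994376046
[ 316   94   43   36 1280] [570.21164878 155.59065104 100.        ] -53.409548968702595
```

View pics/n4.png

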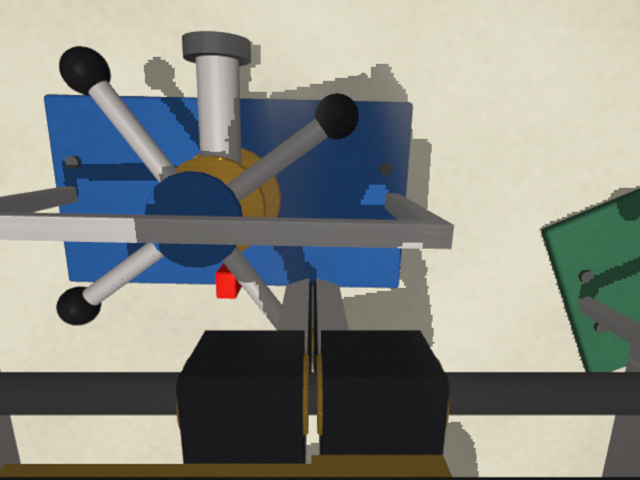

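Three black balls are visible and the yellow spoke is under the finger at about 217°. The last push goes slowly to the stop, watching the force.

```bash
python3 -m creep '0 0 -2 0 0 0; 0 0 -2 0 0 0; 0 0 -2 0 0 0; 0 0 0 0 0 0'; python3 -m creep '-0.6 0.7 0 0 0 0; -0.6 0.7 0 0 0 0; -0.6 0.65 0 0 0 0; -0.6 0.65 0 0 0 0; -0.4 0.6 0 0 0 0; -0.3 0.4 0 0 0 0; 0 0 0 0 0 0'; for i in 1 2 3; do python3 -m creep '0 0.2 0 0 0 0; 0 0 0 0 0 0'; done
```

```text
clock: 11.12
tool_pos: [479.3, 169.7, 84.3]
tool_rot: [180.0, 0.2, 0.1]
ft_force: [0.2, 0.5, 0.5]
finger_gap: 0.008
grip_force: 0.0
clock: 12.0
tool_pos: [448.7, 206.2, 85.5]
tool_rot: [-180.0, 0.1, 0.0]
ft_force: [0.4, -0.7, -0.1]
finger_gap: 0.002
grip_force: 0.4
clock: 12.25
tool_pos: [448.7, 207.5, 85.1]
tool_rot: [180.0, 0.2, -0.0]
ft_force: [-0.6, -2.1, 0.9]
finger_gap: 0.007
grip_force: 1.2
clock: 12.5
tool_pos: [448.8, 209.5, 85.1]
tool_rot: [180.0, 0.1, -0.0]
ft_force: [-1.6, -2.4, 2.0]
finger_gap: 0.001
grip_force: 1.5
clock: 12.75
tool_pos: [449.3, 211.8, 85.1]
tool_rot: [180.0, 0.1, -0.0]
ft_force: [-2.4, -3.6, -0.1]
finger_gap: 0.003
grip_force: 1.5
```

```bash
for i in 1 2 3; do python3 -m creep '0 0.2 0 0 0 0; 0 0 0 0 0 0' | grep -E 'pos|ft'; done
```

```text
tool_pos: [449.8, 213.9, 85.3]
ft_force: [-2.3, -3.2, -1.1]
tool_pos: [450.0, 216.0, 85.4]
ft_force: [-1.6, -3.3, -1.2]
tool_pos: [449.9, 217.8, 85.4]
ft_force: [-2.5, -3.3, -1.1]
```

```bash
for i in 1 2 3; do python3 -m creep '0 0.15 0 0 0 0; 0 0 0 0 0 0' | grep -E 'pos|ft'; done
```

```text
tool_pos: [449.9, 217.8, 85.4]
ft_force: [-0.6, -7.5, -1.3]
tool_pos: [449.9, 217.9, 85.5]
ft_force: [-2.1, -11.9, 0.0]
tool_pos: [449.8, 217.9, 85.5]
ft_force: [-1.1, -15.7, 1.9]
```

The force is climbing with no motion, so the wheel is on its stop. I'll back off, lift clear and verify.

```bash
python3 -m creep '0 -0.5 0 0 0 0; -0.2 -0.8 0 0 0 0; 0 0 3 0 0 0; 0 0 5 0 0 0; -4 -3 4 0 0 0; -4 -4 2 0 0 0; -4 -4 0 0 0 0; -3 -5 0 0 0 0; 0 -6 0 0 0 0; 0 -6 0 0 0 0; 0 0 0 0 0 0; 0 0 0 0 0 0'; python3 - <<'E'
from h import *
im=env.get_image("top"); cv2.imwrite("pics/n5.png",im["pixels"][:,:,::-1])
for b in blobs(im,*C["yellow"]): 
    Y=ray(im,*b[0],100); print(b[0],b[1][4],Y.round(1),np.degrees(np.arctan2(Y[1]-234,Y[0]-512)).round(1))
E
```

```text
clock: 15.75
tool_pos: [299.5, -69.7, 224.9]
tool_rot: [-180.0, -0.1, -0.1]
ft_force: [-0.5, -0.5, 0.0]
finger_gap: 0.004
grip_force: 0.0
[459.5 121.4] 372 [ 770.9 -194.7  100. ] -58.9
[197.2 262. ] 22 [532.9 207.3 100. ] -52.0
[418.7 316.2] 46 [ 462.  -129.1  100. ] -97.8
[515.  323.5] 156 [ 455.5 -274.2  100. ] -96.3
[438.4 327.9] 37 [ 445.5 -158.7  100. ] -99.6
[171.9 340. ] 165 [416.  237.2 100. ] 178.1
```

View pics/n5.png

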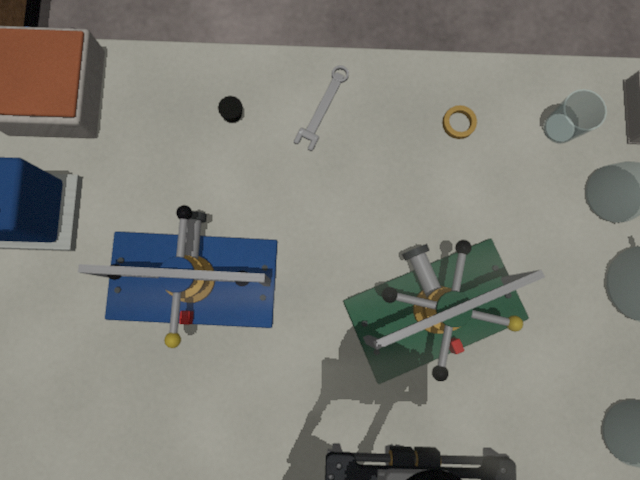

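The yellow ball is at (172,340), which is 178.1° and in line with the red block (red axis direction 178.1°). The green ball is unmoved at (515,323.5), and the arm is clear.

```bash
python3 -c "
from station import env
print(env.job_done())"
```

```text
the job is handed in; nothing more can be done
None
```

The blue valve is closed: its wheel is hard against the stop with the yellow ball over the red block, the green wheel hasn't moved, and the arm is clear; the job is handed in at about 16 s.

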